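# Tip two storage boxes left on edge down onto their undersides

### The job

The pipette-tip box and the slide box have been left standing on edge on the rubber mat, the tip box on its end and the slide box on its hinge side. Push each one over with the fingertips so that it lies flat on its own underside, lid up, about where it stood; do not pinch, lift or carry them, and leave everything else standing as it is.

Things in the scene. Friction and masses are not known exactly. Their poses are not given: they have to be found in the camera images.
- tip_box: Pipette-tip box, the larger and thicker of the two, with a see-through lid; lid fixed shut; 0.11-0.22 kg. Solid; own x -39 to +41 mm (+x = hinge side), 120 mm wide along y, z 0 (underside) to 66 mm (lid top). Origin: centre of the underside; +z points out through the lid. At the start +y points down and z lies level: it stands 120 mm high with the lid facing sideways. Right side up means +z up.
- slide_box: Microscope-slide box, the flatter of the two, opaque, with a small catch on the front; lid fixed shut; 0.11-0.22 kg. Solid; own x -42 to +44 mm (+x = hinge side), 100 mm wide along y, z 0 (underside) to 36 mm (lid top). Origin: centre of the underside; +z points out through the lid. At the start +x points down and z lies level: it stands 86 mm high with the lid facing sideways. Right side up means +z up.
- tip_box_centre (a point): Middle of the tip box, 33 mm from the underside, inside the body; its height is about 62 mm at the start, 35 mm when right side up. It stands on a thin (2 mm) non-slip mat. Push high on the lid's outer face, towards the underside, and let the finger rise with the face in an arc about the edge it tips over (under the underside); past balance (about 29 deg) it drops onto its underside. Low pushes may only slide it.
- slide_box_centre (a point): Middle of the slide box, 18 mm from the underside, inside the body; its height is about 45 mm at the start, 20 mm when right side up. It stands on a thin (2 mm) non-slip mat. Push high on the lid's outer face, towards the underside, and let the finger rise with the face in an arc about the edge it tips over (under the underside); past balance (about 23 deg) it drops onto its underside. Low pushes may only slide it.
- bottle_amber: Bystander, leave alone: brown capped reagent bottle, 66 mm across, 137 mm tall; loose, upright on the bench, origin at the centre of its underside.
- specimen_cup_1: Bystander, leave alone: specimen cup with screw lid, 62 mm across, 68 mm tall; loose, upright on the bench, origin at the centre of its underside.
- dropper_bottle: Bystander, leave alone: slim dropper bottle, 33 mm across, 102 mm tall; loose, upright on the bench, origin at the centre of its underside.
- beaker_100: Bystander, leave alone: small open beaker, 55 mm across, 70 mm tall; loose, upright on the bench, origin at the centre of its underside.
- flask_100: Bystander, leave alone: conical flask, 62 mm across at the foot, 102 mm tall; loose, upright on the bench, origin at the centre of its underside.
- petri_0: Bystander, leave alone: covered flat round dish, 92 mm across, 15 mm tall; loose, upright on the bench, origin at the centre of its underside.

How it is judged:
By the outcome, as a careful person would: the job done as asked, in the order asked, and still so for the second after the job is handed in, with the robot touching nothing.
It also fails if it takes over 58 s, if anything falls off the work surface, if the arm or the gripper's body presses on something with over 40 N, if the wrist force passes 120 N, or if a joint passes its speed limit or range.

### The arm

A 6-joint arm with a two-finger parallel gripper is mounted at the origin on a cart in front of the work surface, level with it; the furniture and walls round the work are solid. World frame = base frame: x ahead of the robot, y to its left, z up, the work surface at z = 0. Lengths are in m, angles in rad, forces in N, time in s.
With the tool pointing down it reaches from about 0.425 to 0.95 m from the base axis. Payload 3.5 kg.
Tool frame: the origin (TCP) lies at the very end of the fingers, on their centre line; the grasp point (between the pads) lies 19 mm behind it; z points along the fingers, y is the direction in which the jaws open and shut (so a half turn about z gives the same grasp; the last joint's range is limited). The gripper opens to 85 mm and grips with 20 to 120 N. Pads are 22 mm wide; open, the fingers measure 114 mm over their backs; the gripper's body (76 mm by 85 mm) begins 54 mm behind the grasp point. The pads swing forward as they close: fully open they stand 13 mm farther back than shut.
Start: joints at [0.951, 0.286, 1.577, -0, 1.279, -0.15], TCP at [0.306, 0.602, 0.231] pointing down, gripper open.
Joint ranges: [-2.77, 2.77], [-0.9, 2.22], [0.21, 2.48], [-1.53, 4.67], [0.24, 2.81], [-2.84, 2.84]. Speed limits (rad/s): [2.79, 2.79, 3.14, 3.14, 3.14, 3.14].

### API

Orientations are given as a unit quaternion [x, y, z, w].
In Python, from plant import ctrl, imaging gives the robot as it stands.
- The arm moves only by the shell command python3 -m creep 'ROWS' [OPENING] [FORCE]. ROWS is JSON, one flat list of numbers, 4 for each row, row after row: the shift along the tool's x, y, z in units of 25 mm (1.0 is 25 mm), then the turn about the tool's z in units of 5 degrees (1.0 is 5 degrees). A call has 1 to 20 rows; each row is the pose to reach, as a shift and turn from the pose commanded when the call began, along the tool's axes at that moment; what a row does not reach only later rows make up. A row lasts 1/12 s, in which the tool goes at most 41.7 mm and 7.16 degrees, less where a joint would pass 70% of its speed; a pose out of reach is approached as far as the arm can. A call with a gripper value outside its range is refused whole. OPENING is the closure in counts, from 0 (fully open) to 255 (shut), set as the call begins (- or left out, the last holds). The fingers move at their own pace and stop on an object; FORCE is the grip in N (left out, the last holds). Time passes only in rows, so rows that repeat a pose let the fingers close. It gives the time, the measured TCP pose, the force and the opening at its end, in the units of the state.
- ctrl.get_state(): the state, without advancing time (a new reading comes with each control period).
- imaging.read_camera(name): name is "scene" or "top" or "wrist"; returns the picture (420x560x3 uint8, red, green, blue); there is no depth.
- imaging.camera_info(name): a dict with "intrinsics" (3x3 intrinsics, pixels), "distortion" ([k1, k2, p1, p2, k3] as OpenCV has them; the pictures are not rectified), "origin" and "attitude" of the camera in the world. Camera axes: x right, y down, z forward; pixel columns grow to the right and rows downward; lengths in m; the calibration is good to about 2 mm. A picture is of the moment at which its call begins: read the wrist's pose just before it. camera_info takes no time and is no camera call; for the wrist camera it gives the pose at the moment of the call.
- ctrl.sign_off(): hands the job in, once; it reports no verdict.
Trained networks look in the newest picture that a camera, given by its name, has taken for a name from the list of things; names that differ only in an ending like _2 or _b are one class to them, and where a whole thing is asked for, a point or a joint stands for the part that bears it (a point fixed in the world has none). Each returns a list of dicts, best first, with "p" (0 to 1); they miss things now and then, are a little off and sometimes report something else, mostly with a low value. They report only what shows in the picture. A call takes as long as a camera call.
- imaging.silhouettes(camera, name): "mask" (420x560 bool, what is visible of it) and "uv" ([column, row] in pixels, amid what is visible of it).
The state is a dict: "time": time; "qpos": joint angles; "dq": joint speeds; "joint_efforts": joint torques, N m; "eef_pos": TCP position; "tcp_rot": TCP orientation; "contact_force": force on the tool from outside, world axes, zero at the start; "wrist_torque": the same for the moment, N m; "opening": opening from 0.0 (shut) to 1.0 (fully open).
Only numpy, scipy, OpenCV 4.12 (cv2) and the standard library are available. Lean on these libraries where they do the work, as an engineer would, in place of code of your own. Each camera call takes 0.05 s, during which the arm holds its last target.

## Working session

There is one attempt and no reset: what is moved stays moved. The work goes in short steps, Python scripts to look and compute and a shell command to move; the robot and the scene stay as the last step left them, time stands still between calls to the robot, and variables do not carry over. Pictures are saved under pics/ and viewed, and the job is handed in when it is done.

```bash
mkdir -p pics; ls
python3 - <<'E'
from plant import ctrl, imaging
import cv2, numpy as np
np.set_printoptions(precision=4,suppress=True)
s=ctrl.get_state(); print({k:s[k] for k in('time','eef_pos','tcp_rot','opening','contact_force')})
for c in("scene","top"):
    im=imaging.read_camera(c); cv2.imwrite(f"pics/{c}0.png",im[...,::-1])
    i=imaging.camera_info(c); print(c,i)
    for n in("tip_box","slide_box"):
        r=imaging.silhouettes(c,n); print(n,[(d['p'],d['uv'],d['mask'].sum()) for d in r])
E
```

```text
pics
{'time': 0.0, 'eef_pos': array([0.3051, 0.6013, 0.2299]), 'tcp_rot': array([ 0.2328,  0.9725, -0.0011, -0.0005]), 'opening': 1.0035679839844318, 'contact_force': array([0.9145, 0.7082, 0.2014])}
scene {'intrinsics': array([[477.1141,   0.    , 285.0938],
       [  0.    , 477.1141, 212.4122],
       [  0.    ,   0.    ,   1.    ]]), 'distortion': array([-0.1497,  0.    ,  0.    ,  0.    ,  0.    ]), 'origin': array([-0.5526, -0.6039,  1.0035]), 'attitude': array([ 0.7494, -0.4842,  0.2409, -0.3821])}
tip_box [(0.65, [264.7, 237.8], np.int64(1268))]
slide_box [(0.82, [342.1, 255.8], np.int64(895)), (0.25, [377.3, 221.9], np.int64(337))]
top {'intrinsics': array([[393.7457,   0.    , 284.5126],
       [  0.    , 393.7457, 213.378 ],
       [  0.    ,   0.    ,   1.    ]]), 'distortion': array([0.0381, 0.    , 0.    , 0.    , 0.    ]), 'origin': array([ 0.3908, -0.0848,  1.2577]), 'attitude': array([-0.6952,  0.7155, -0.0452,  0.0517])}
tip_box [(0.65, [282.1, 242.0], np.int64(680))]
slide_box [(0.6, [358.4, 230.6], np.int64(547))]
```

View pics/scene0.png

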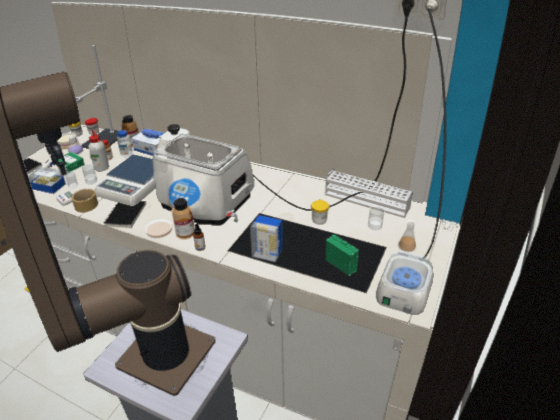

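View pics/top0.png

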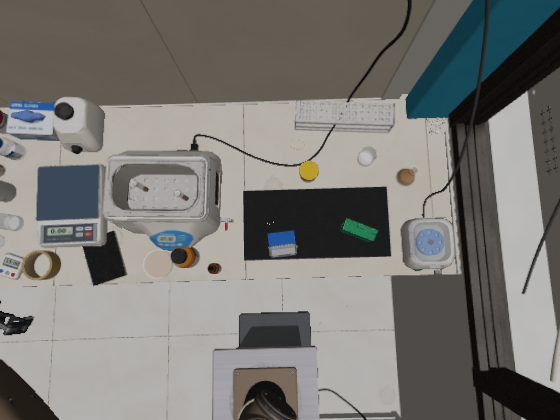

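```bash
cat > h.py <<'E'
import numpy as np, cv2
from plant import ctrl, imaging
from scipy.spatial.transform import Rotation as R
def ray(c,uv,z,info=None):
    i=info or imaging.camera_info(c)
    p=cv2.undistortPoints(np.array([[uv]],float),i['intrinsics'],i['distortion'])[0,0]
    d=R.from_quat(i['attitude']).apply([p[0],p[1],1]); o=i['origin']
    return o+d*(z-o[2])/d[2]
def proj(c,P,info=None):
    i=info or imaging.camera_info(c); r=R.from_quat(i['attitude']).inv()
    X=r.apply(np.atleast_2d(P)-i['origin'])
    return cv2.projectPoints(X,np.zeros(3),np.zeros(3),i['intrinsics'],i['distortion'])[0][:,0]
E
python3 - <<'E'
from h import *
a=cv2.imread('pics/top0.png')[180:270,235:395]; b=cv2.imread('pics/scene0.png')[200:290,225:385]
im=np.vstack([cv2.resize(x,None,fx=5,fy=5,interpolation=cv2.INTER_CUBIC)[:,:] for x in(a,b)])
cv2.imwrite('pics/z1.png',cv2.resize(im,(533,600),interpolation=cv2.INTER_AREA))
np.set_printoptions(precision=3,suppress=True)
for n,uv,z in(("tip",(282,242),.122),("slide",(359,230),.088),("matUL",(244,191),.002),("matLR",(391,257),.002),("amber",(180,257),.137),("drop",(214,268),.1),("petri",(157,263),.015),("cup",(309,171),.068),("beaker",(367,157),.07),("flask",(405,176),.1)):
    print(n,ray('top',uv,z))
E
```

```text
tip [ 0.465 -0.067  0.122]
slide [ 0.496 -0.296  0.088]
matUL [0.642 0.054 0.002]
matLR [ 0.416 -0.407  0.002]
amber [0.43  0.222 0.137]
drop [0.396 0.133 0.1  ]
petri [0.418 0.327 0.015]
cup [ 0.685 -0.156  0.068]
beaker [ 0.723 -0.336  0.07 ]
flask [ 0.653 -0.439  0.1  ]
```

View pics/z1.png

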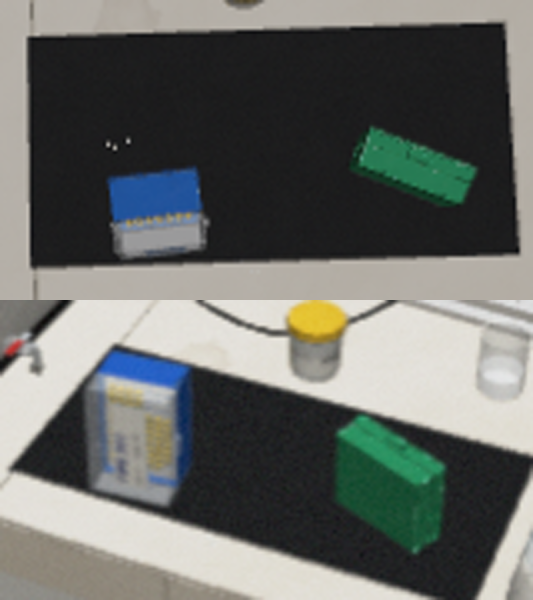

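Run:
```python
from h import *
np.set_printoptions(precision=3,suppress=True)
i=imaging.camera_info('wrist'); s=ctrl.get_state()
T=R.from_quat(s['tcp_rot']); print(i['intrinsics'][0],T.inv().apply(i['origin']-s['eef_pos']),(T.inv()*R.from_quat(i['attitude'])).as_matrix()); print(T.as_matrix())
# shift for world delta
for t in((.45,-.15,.30),(.40,.2,.28)):
    print(t,T.inv().apply(np.array(t)-s['eef_pos'])/.025)
```

```text
[310.378   0.    275.557] [ 0.073 -0.001 -0.142] [[-0.001 -0.958 -0.286]
 [ 1.    -0.001  0.   ]
 [-0.    -0.286  0.958]]
[[-0.892  0.453 -0.   ]
 [ 0.453  0.892 -0.001]
 [ 0.    -0.001 -1.   ]]
(0.45, -0.15, 0.3) [-18.768 -24.195  -2.748]
(0.4, 0.2, 0.28) [-10.647 -12.616  -1.957]
```

```bash
python3 -m creep '[-10.6,-12.6,-2,0,-10.6,-12.6,-2,0,-10.6,-12.6,-2,0,-10.6,-12.6,-2,0,-10.6,-12.6,-2,0,-10.6,-12.6,-2,0,-10.6,-12.6,-2,0,-10.6,-12.6,-2,0,-10.6,-12.6,-2,0,-10.6,-12.6,-2,0,-18.8,-24.2,-2.75,-5.4,-18.8,-24.2,-2.75,-5.4,-18.8,-24.2,-2.75,-5.4,-18.8,-24.2,-2.75,-5.4,-18.8,-24.2,-2.75,-5.4,-18.8,-24.2,-2.75,-5.4,-18.8,-24.2,-2.75,-5.4,-18.8,-24.2,-2.75,-5.4,-18.8,-24.2,-2.75,-5.4,-18.8,-24.2,-2.75,-5.4]' 255
python3 - <<'E'
from h import *
i=imaging.camera_info('wrist')
im=imaging.read_camera('wrist'); cv2.imwrite("pics/w1.png",im[...,::-1])
import pickle; pickle.dump(i,open('w1.pkl','wb'))
for n in("tip_box","slide_box"):
    print(n,[(d['p'],d['uv'],d['mask'].sum()) for d in imaging.silhouettes('wrist',n)])
E
```

```text
time: 1.97
eef_pos: [0.4509, -0.1553, 0.3005]
tcp_rot: [0.002, 1.0, -0.001, 0.0]
contact_force: [-0.3, -0.4, 0.3]
opening: -0.004
tip_box [(0.56, [356.4, 189.8], np.int64(5984)), (0.53, [165.8, 214.9], np.int64(3992)), (0.26, [547.2, 164.6], np.int64(1195))]
slide_box [(0.61, [165.6, 213.6], np.int64(3936))]
```

View pics/w1.png

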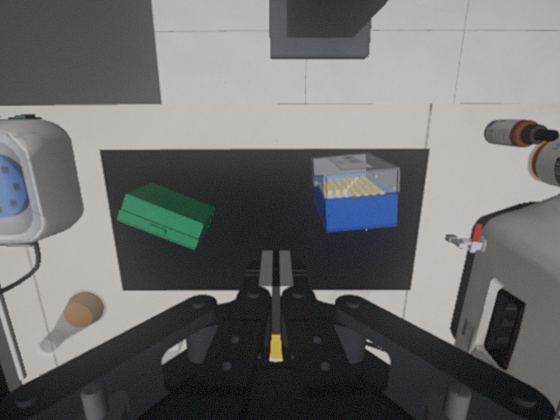

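Run:
```python
from h import *
a=cv2.imread('pics/w1.png')
z=lambda r,c,f:cv2.resize(a[r[0]:r[1],c[0]:c[1]],None,fx=f,fy=f,interpolation=cv2.INTER_CUBIC)
cv2.imwrite('pics/z2.png',np.hstack([z((175,255),(110,220),5)]))
cv2.imwrite('pics/z3.png',z((145,240),(300,410),5))
```

```text
(no output)
```

View pics/z2.png

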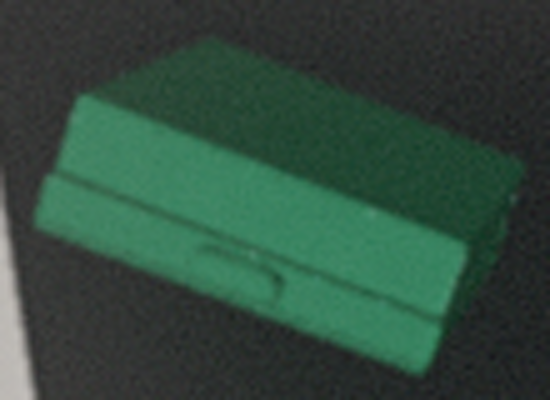

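View pics/z3.png

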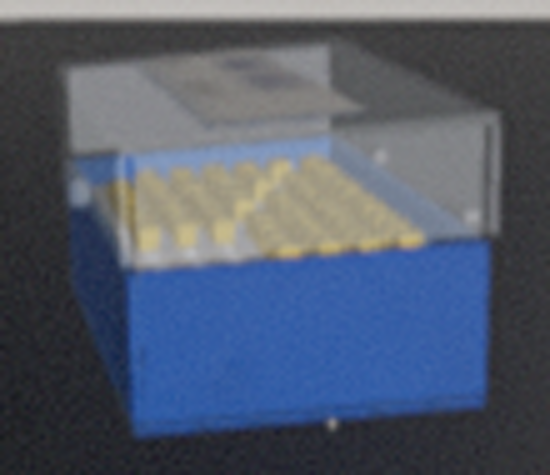

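Run:
```python
from h import *
import pickle
np.set_printoptions(precision=4,suppress=True)
i=pickle.load(open('w1.pkl','rb'))
def q(c,o,z):
    P=np.array([ray('w',(o[0]+u/5,o[1]+v/5),z,i)[:2] for u,v in c]); print(P,P.mean(0))
    for k in range(4):
        d=P[(k+1)%4]-P[k]; print(np.linalg.norm(d),np.degrees(np.arctan2(d[1],d[0])))
q([(122,155),(498,113),(490,400),(135,435)],(300,145),.122)
q([(80,95),(468,245),(425,375),(35,228)],(110,175),.088)
print(ctrl.get_state()['qpos'], i['origin'])
# scene/top check
for c,im in(("top",0),("scene",0)):
    for nm,P in(("tip",[0.465,-.067,.122]),("slide",[.496,-.296,.088])): print(c,nm,proj(c,P))
```

```text
[[ 0.437  -0.1058]
 [ 0.4284 -0.0283]
 [ 0.4914 -0.0232]
 [ 0.4993 -0.1005]] [ 0.464  -0.0644]
0.07799102391370405 96.28109243849295
0.06318066478905703 4.694197200474736
0.07769660423425648 -84.18496794829342
0.06254130701149974 -175.0498596520809
[[ 0.4637 -0.333 ]
 [ 0.5014 -0.2441]
 [ 0.5355 -0.2573]
 [ 0.4967 -0.3487]] [ 0.4993 -0.2958]
0.09653106241853579 67.04002425267592
0.03654507343853036 -21.041587057215306
0.09930061901036644 -112.99171331963466
0.03650234639111006 154.61237248028397
[-0.5372 -0.2158  1.9686  0.0006  1.3898 -2.1074] [ 0.3777 -0.1557  0.4422]
top tip [[281.9984 241.8977]]
top slide [[358.9509 230.0236]]
scene tip [[265.9623 222.5948]]
scene slide [[340.1249 244.8394]]
```

```bash
python3 -m creep '[1.7,3.2,3,-1.1,1.7,3.2,3,-1.1,1.7,3.2,3,-1.1,1.7,3.2,5.2,-1.1,1.7,3.2,5.2,-1.1,1.7,3.2,5.2,-1.1,1.7,3.2,5.2,-1.1]' 255; python3 -c "
from plant import ctrl; s=ctrl.get_state();print(s['qpos'])"
```

```text
time: 2.7
eef_pos: [0.4076, -0.0688, 0.1699]
tcp_rot: [-0.05, 0.999, 0.0, -0.001]
contact_force: [0.6, 0.3, -0.3]
opening: -0.003
[-4.14035481e-01 -2.61905188e-01  2.24647024e+00  3.21890035e-04
  1.15830521e+00 -2.08472289e+00]
```

```bash
python3 -m creep '[0,0,1.4,0,0,0,2.7,0,0,0,2.7,0,0,0,2.7,0]'
python3 - <<'E'
from h import *
i=imaging.camera_info('wrist')
im=imaging.read_camera('wrist'); cv2.imwrite("pics/w2.png",im[...,::-1])
im=imaging.read_camera('scene'); cv2.imwrite("pics/s2.png",cv2.resize(im[180:300,200:400,::-1],None,fx=4,fy=4))
print(ctrl.get_state()['qpos'])
E
```

```text
time: 3.03
eef_pos: [0.4082, -0.0701, 0.1032]
tcp_rot: [-0.049, 0.999, 0.0, -0.001]
contact_force: [-0.6, -0.6, 1.0]
opening: -0.002
[-4.16554730e-01 -1.59798204e-01  2.29353212e+00  1.01951540e-04
  1.00321870e+00 -2.08507648e+00]
```

View pics/w2.png

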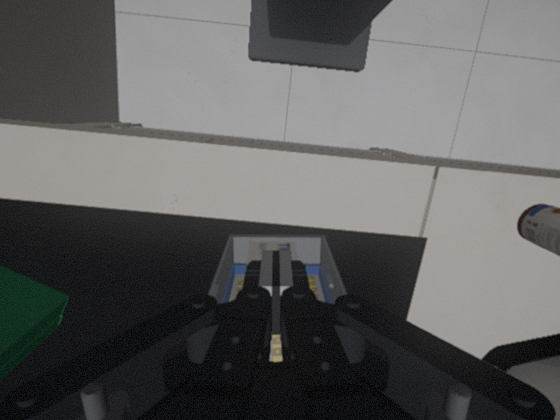

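View pics/s2.png

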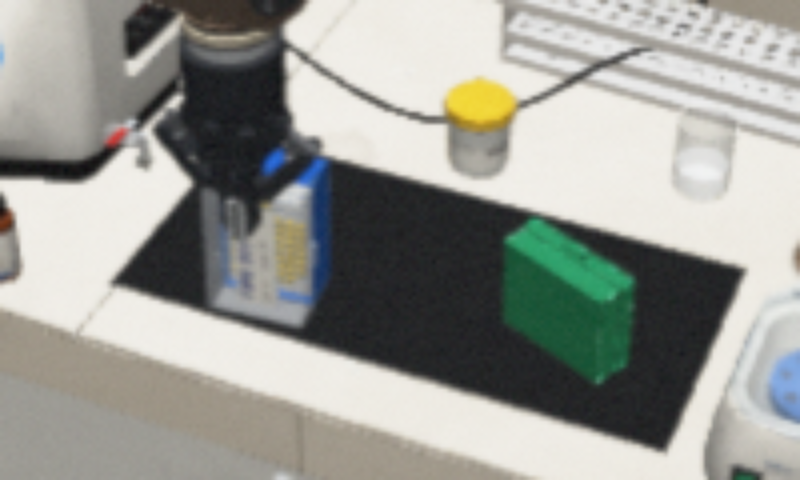

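```bash
python3 -m creep '[-0.4,0,0,0,-0.6,0,-0.05,0,-0.8,0,-0.15,0,-1,0,-0.27,0,-1.2,0,-0.37,0,-1.4,0,-0.45,0,-1.4,0,-0.45,0]'
python3 - <<'E'
from h import *
im=imaging.read_camera('scene'); cv2.imwrite("pics/s3.png",cv2.resize(im[180:300,200:400,::-1],None,fx=4,fy=4))
E
```

```text
time: 3.72
eef_pos: [0.4444, -0.0672, 0.1149]
tcp_rot: [-0.049, 0.999, -0.0, 0.001]
contact_force: [-0.9, 0.0, 0.4]
opening: -0.005
```

View pics/s3.png

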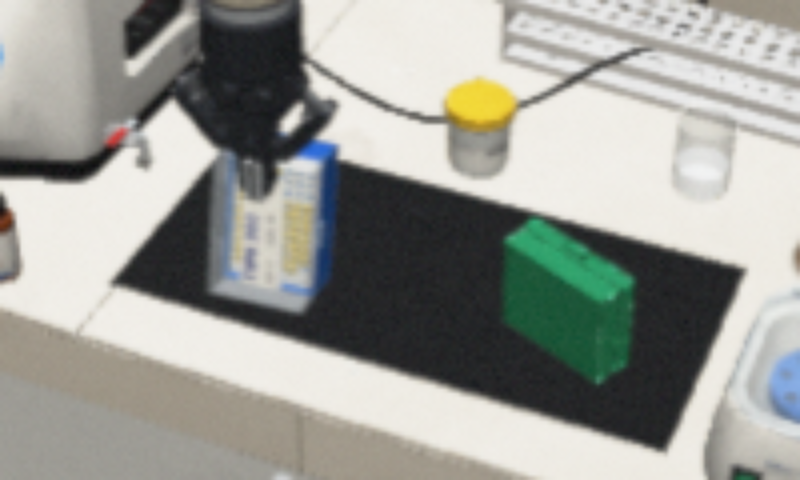

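```bash
python3 -m creep '[-0.2,0,-0.08,0,-0.4,0,-0.15,0,-0.6,0,-0.21,0,-0.8,0,-0.27,0,-1,0,-0.3,0,-1.2,0,-0.32,0,-1.4,0,-0.33,0,-1.6,0,-0.33,0,-1.8,0,-0.33,0,-1.8,0,-0.33,0]'
python3 - <<'E'
from h import *
im=imaging.read_camera('scene'); cv2.imwrite("pics/s4.png",cv2.resize(im[180:300,200:400,::-1],None,fx=4,fy=4))
E
```

```text
time: 4.6
eef_pos: [0.4887, -0.0627, 0.1222]
tcp_rot: [-0.049, 0.999, -0.0, 0.0]
contact_force: [0.9, 0.5, -0.3]
opening: 0.001
```

View pics/s4.png

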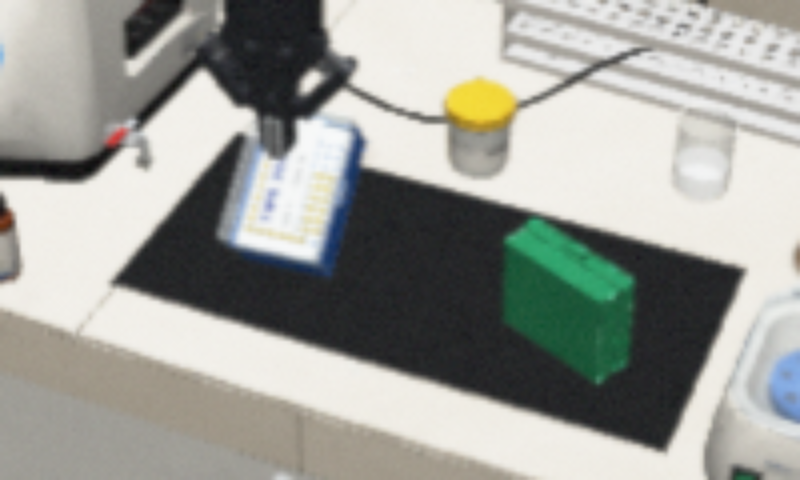

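```bash
python3 -m creep '[0,0,-1,0,0,0,-2,0,0,0,-4,0,0,0,-5.5,0,0,0,-7,0,0,0,-7,0,0,0,-7,0]'
python3 - <<'E'
from h import *
im=imaging.read_camera('scene'); cv2.imwrite("pics/s5.png",cv2.resize(im[180:300,200:400,::-1],None,fx=4,fy=4))
E
```

```text
time: 5.23
eef_pos: [0.4891, -0.0631, 0.3009]
tcp_rot: [-0.049, 0.999, -0.001, 0.003]
contact_force: [-0.0, 0.3, 0.0]
opening: 0.004
```

View pics/s5.png

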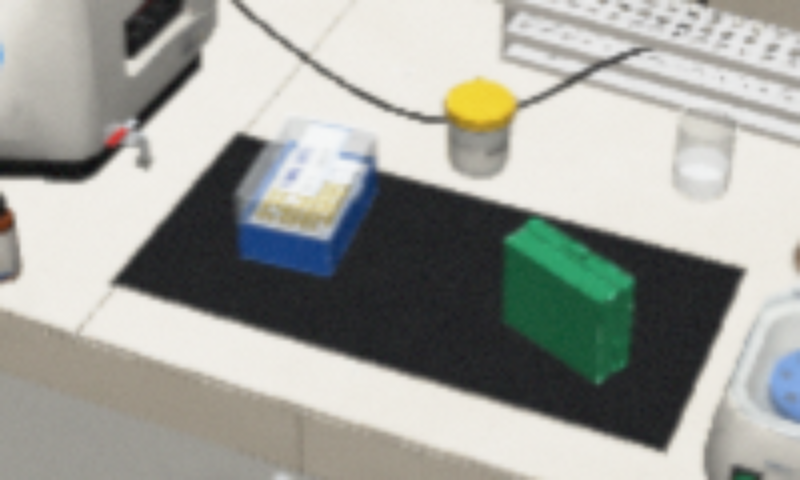

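```bash
python3 -m creep '[1.7,-5.3,3.2,0,1.7,-5.3,3.2,0,1.7,-5.3,3.2,0,1.7,-5.3,3.2,0,1.7,-5.3,3.2,0,1.7,-5.3,3.2,0]'
python3 - <<'E'
from h import *
im=imaging.read_camera('wrist'); cv2.imwrite("pics/w3.png",im[...,::-1])
E
```

```text
time: 5.78
eef_pos: [0.4561, -0.1986, 0.2131]
tcp_rot: [-0.047, 0.999, 0.003, -0.003]
contact_force: [0.9, 0.1, 0.0]
opening: -0.004
```

View pics/w3.png

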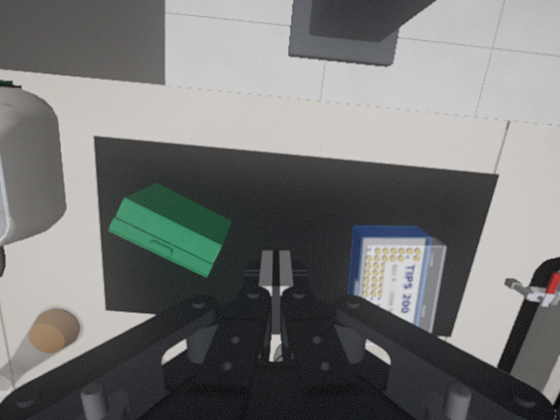

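```bash
python3 -m creep '[-5.8,-0.6,-1,10,-5.8,-0.6,-1,10,-5.8,-0.6,-1,10,-5.8,-0.6,-1,10,-5.8,-0.6,-1,10,-5.8,-0.6,-1,10,-5.8,-0.6,-1,10,-5.8,-0.6,-1,20,-5.8,-0.6,-1,20,-5.8,-0.6,-1,20,-5.8,-0.6,-1,20,-5.8,-0.6,-1,20,-5.8,-0.6,-1,20,-5.8,-0.6,-1,20]'; python3 -m creep '[0,0,0,10,0,0,0,10,0,0,0,10,0,0,0,10,0,0,0,10,0,0,0,10,0,0,0,10,0,0,0,16,0,0,0,16,0,0,0,16,0,0,0,16,0,0,0,16,0,0,0,16]';python3 - <<'E'
from h import *
a=cv2.imread('pics/w3.png')
cv2.imwrite('pics/z4.png',cv2.resize(a[175:285,100:240],None,fx=5,fy=5,interpolation=cv2.INTER_CUBIC))
im=imaging.read_camera('wrist'); cv2.imwrite("pics/w4.png",im[...,::-1])
E
```

```text
time: 7.0
eef_pos: [0.6046, -0.1975, 0.2425]
tcp_rot: [0.735, 0.678, 0.0, 0.0]
contact_force: [0.0, 0.1, 0.3]
opening: -0.0
time: 8.08
eef_pos: [0.6045, -0.198, 0.2424]
tcp_rot: [0.999, 0.051, 0.0, -0.0]
contact_force: [-0.3, 1.0, 1.1]
opening: 0.0
```

View pics/z4.png

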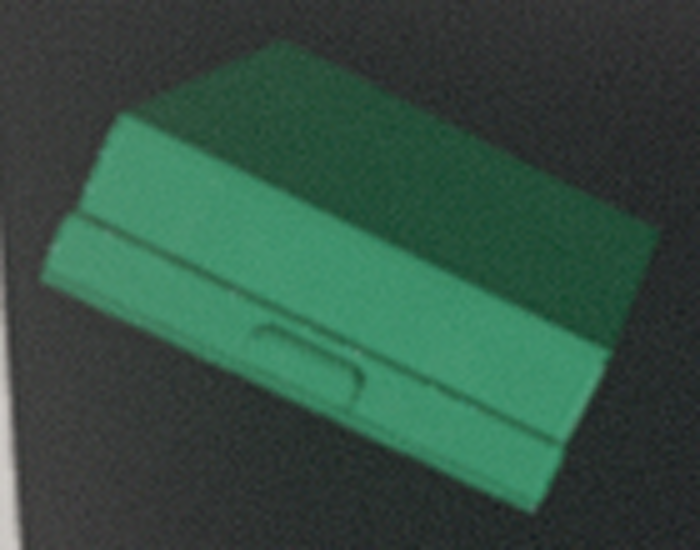

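View pics/w4.png

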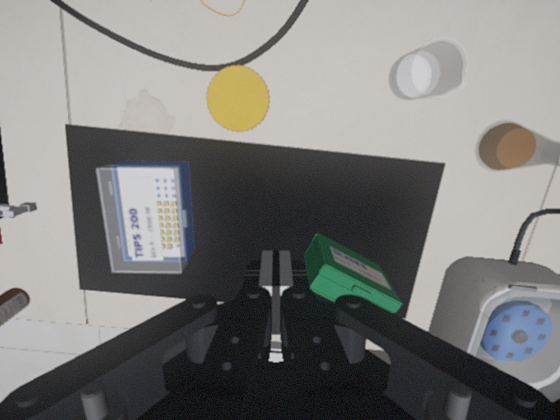

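Run:
```python
from h import *
a=cv2.imread('pics/w4.png')
cv2.imwrite('pics/z5.png',cv2.resize(a[225:315,295:410],None,fx=6,fy=6,interpolation=cv2.INTER_CUBIC))
import pickle; pickle.dump(imaging.camera_info('wrist'),open('w4.pkl','wb'))
```

```text
(no output)
```

View pics/z5.png

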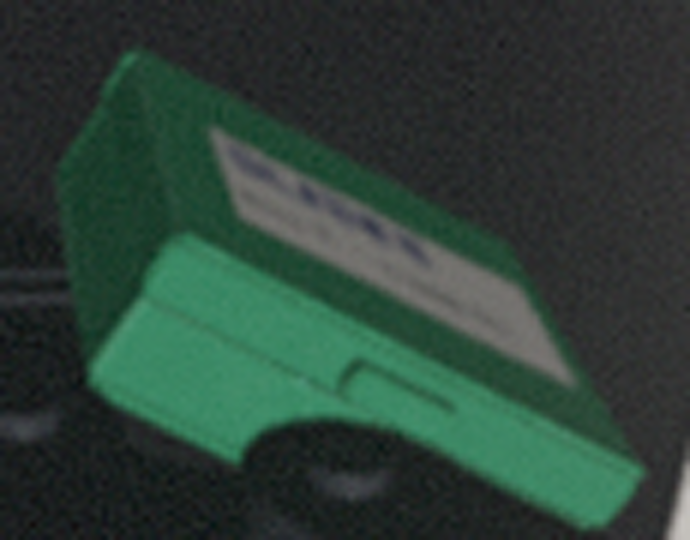

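```bash
python3 -m creep '[-2.9,4.4,2,5.8,-2.9,4.4,2,5.8,-2.9,4.4,2,5.8,-2.9,4.4,2,5.8,-2.9,4.4,3.7,5.8,-2.9,4.4,3.7,5.8,-2.9,4.4,3.7,5.8]';  python3 - <<'E'
from h import *
np.set_printoptions(precision=4,suppress=True)
i=imaging.camera_info('wrist')
im=imaging.read_camera('wrist'); cv2.imwrite("pics/w5.png",im[...,::-1])
im=imaging.read_camera('top'); cv2.imwrite("pics/t5.png",cv2.resize(im[150:290,230:460,::-1],None,fx=3.4,fy=3.4))
E
```

```text
time: 8.72
eef_pos: [0.541, -0.3144, 0.1467]
tcp_rot: [0.979, -0.202, -0.003, -0.002]
contact_force: [-0.0, -0.5, 0.8]
opening: -0.002
```

View pics/w5.png

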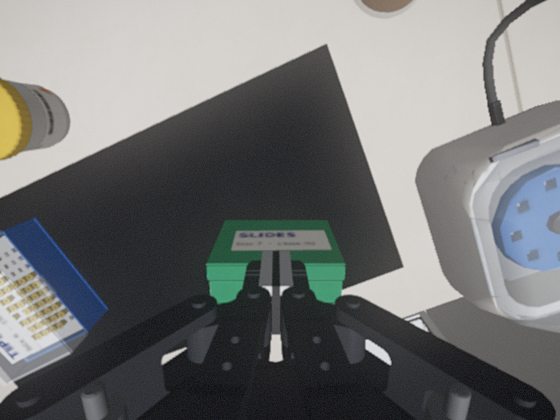

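View pics/t5.png

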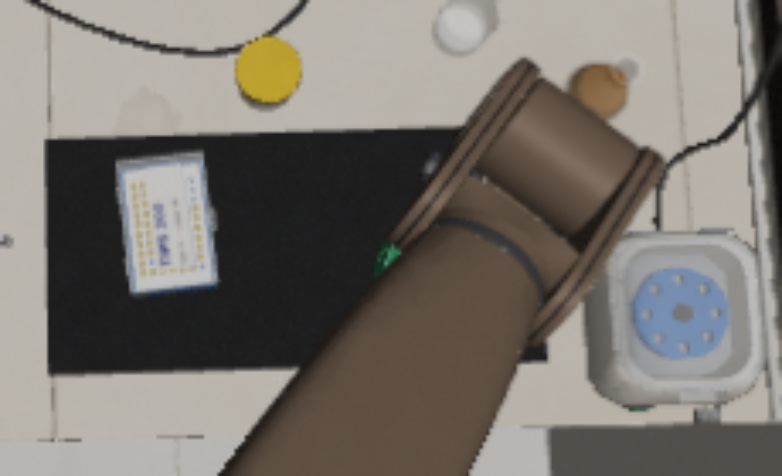

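```bash
python3 -m creep '[0,0,1.4,0,0,0,2.6,0,0,0,2.75,0,0,0,2.75,0]';  python3 - <<'E'
from h import *
im=imaging.read_camera('wrist'); cv2.imwrite("pics/w6.png",im[...,::-1])
im=imaging.read_camera('scene'); cv2.imwrite("pics/s6.png",cv2.resize(im[180:300,220:420,::-1],None,fx=4,fy=4))
E
```

```text
time: 9.15
eef_pos: [0.5425, -0.3148, 0.0804]
tcp_rot: [0.979, -0.202, -0.001, -0.001]
contact_force: [0.6, 0.4, 0.7]
opening: 0.002
```

View pics/w6.png

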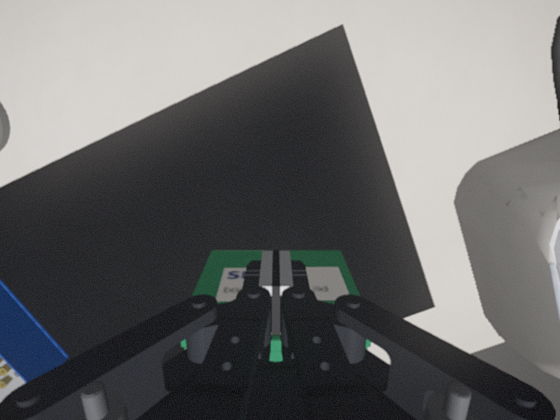

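View pics/s6.png

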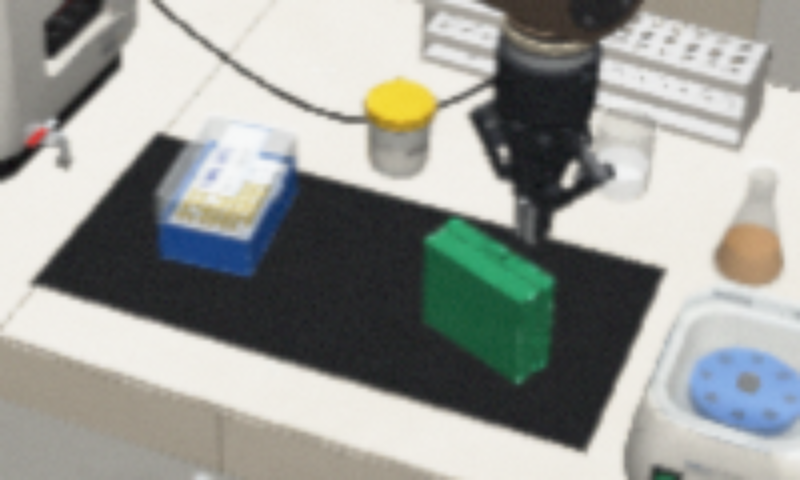

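```bash
python3 -m creep '[-0.3,0,0,0,-0.5,0,0,0,-0.65,0,0,0,-0.8,0,-0.05,0,-0.95,0,-0.1,0,-1.1,0,-0.16,0,-1.25,0,-0.2,0,-1.4,0,-0.23,0,-1.4,0,-0.23,0]';  python3 - <<'E'
from h import *
im=imaging.read_camera('scene'); cv2.imwrite("pics/s7.png",cv2.resize(im[180:300,220:420,::-1],None,fx=4,fy=4))
E
```

```text
time: 10.0
eef_pos: [0.5099, -0.3018, 0.0867]
tcp_rot: [0.979, -0.203, -0.0, -0.0]
contact_force: [-0.1, 0.1, -0.3]
opening: -0.001
```

View pics/s7.png

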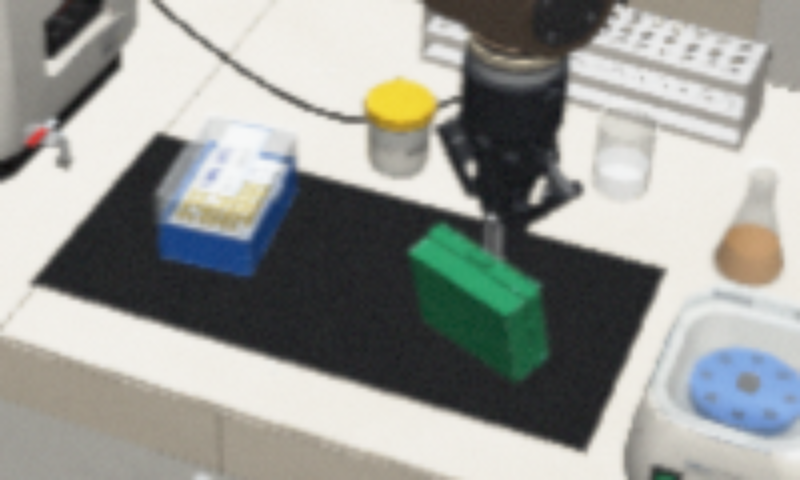

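Tipping about its front edge, which has not slid. Continuing along the arc.

```bash
python3 -m creep '[-0.15,0,-0.03,0,-0.3,0,-0.06,0,-0.45,0,-0.08,0,-0.6,0,-0.09,0,-0.75,0,-0.09,0,-0.9,0,-0.09,0,-1.05,0,-0.09,0,-1.2,0,-0.08,0,-1.2,0,-0.08,0]';  python3 - <<'E'
from h import *
im=imaging.read_camera('scene'); cv2.imwrite("pics/s8.png",cv2.resize(im[180:300,220:420,::-1],None,fx=4,fy=4))
E
```

```text
time: 10.8
eef_pos: [0.4823, -0.2897, 0.0884]
tcp_rot: [0.979, -0.203, -0.0, -0.0]
contact_force: [-0.5, 0.0, -0.4]
opening: 0.001
```

View pics/s8.png

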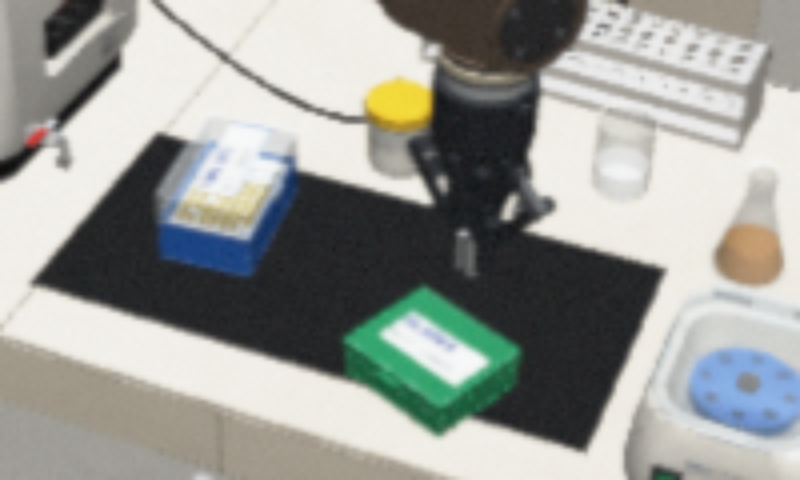

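It has fallen flat, label up. Retracting, letting things settle, and checking.

```bash
python3 -m creep '[0,0,-1,0,0,0,-2.5,0,0,0,-4,0,0,0,-6,0,0,0,-8,0,0,0,-8,0,2,0,-8,0,2,0,-8,0,2,0,-8,0,2,0,-8,0,2,0,-8,0]';  python3 - <<'E'
from h import *
np.set_printoptions(precision=3,suppress=True)
a=imaging.read_camera('scene'); cv2.imwrite("pics/s9.png",a[...,::-1])
print(proj('scene',[[.553,-.058,.035],[.443,-.27,.02]]))
for n in("tip_box","slide_box"): print(n,[(d['p'],d['uv']) for d in imaging.silhouettes('scene',n)])
a=imaging.read_camera('top'); cv2.imwrite("pics/t9.png",a[...,::-1])
b=cv2.imread('pics/scene0.png')
d=cv2.absdiff(cv2.imread('pics/s9.png'),b).max(2)
for c in('bottle_amber','specimen_cup_1','dropper_bottle','beaker_100','flask_100','petri_0'):
    print(c,[(x['p'],x['uv']) for x in imaging.silhouettes('top',c)][:2])
print(ctrl.get_state()['time'])
E
```

```text
time: 11.77
eef_pos: [0.5282, -0.3096, 0.2877]
tcp_rot: [0.979, -0.203, -0.001, -0.0]
contact_force: [-0.1, -0.2, 0.2]
opening: -0.003
[[276.28  228.005]
 [324.645 270.408]]
tip_box [(0.61, [275.8, 227.8])]
slide_box [(0.89, [327.3, 271.1])]
bottle_amber [(0.94, [187.1, 257.4])]
specimen_cup_1 [(0.63, [310.0, 172.2])]
dropper_bottle [(0.49, [214.3, 268.8])]
beaker_100 [(0.53, [366.9, 155.2])]
flask_100 []
petri_0 [(0.92, [157.3, 265.1])]
12.2667
```

View pics/s9.png

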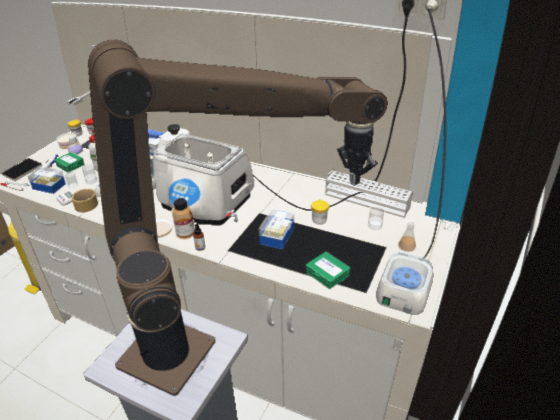

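View pics/t9.png

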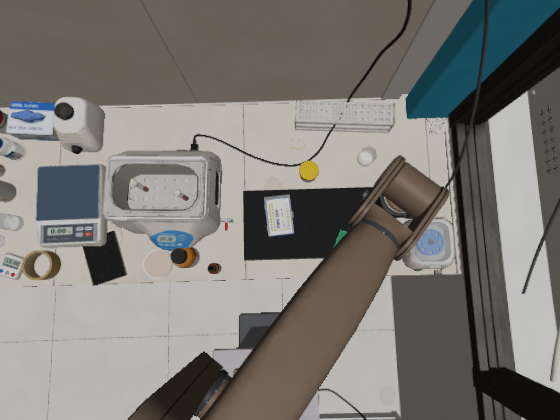

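Both boxes lie flat with the lid up: the tip box at about (276, 228) and the slide box at (327, 271) in the scene picture. The bystanders stand where they did; the flask is hidden by the arm in the top view but upright at (407, 237) in the scene view. The arm is clear.

```bash
python3 -c "
from plant import ctrl
print(ctrl.sign_off())"
```

```text
the job is handed in; nothing more can be done
None
```

Both boxes now lie flat on their undersides, lid up, and I handed the job in at about 12.3 s with the arm raised clear. I tipped the tip box first, pushing away from the robot. I then tipped the slide box from its far side towards the robot, after a wrist-camera view showed its labelled lid faced away. The closed fingertips only pushed high on each lid in a rising arc; nothing was pinched or lifted.

**Last checks:**
- **Box positions:** in the scene camera, both boxes sit within about 3 pixels of where tipping over the edge should leave them. The slide box may reach slightly past the mat's front edge, onto the bench.
- **Bystanders:** the amber bottle, specimen cup, dropper bottle, beaker and petri dish are still where they were in the top view. The trained network missed the flask there because the arm hid it, but the scene picture shows it upright in place.
- **Amber bottle reading:** its detected point in the top view, (187, 257), differs by about 7 px from my first reading by eye, (180, 257). The bottle looks unmoved in both pictures, and the arm passed well above it.
- **Forces:** contact forces read at the end of each move stayed near zero; I did not log peaks during the moves.

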